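Turn a battery pack over on the ramp edge and put it on charge

TASK

The flat battery pack lies on the mat with its vent slots down; it has to charge with the slots up. Let it fall flat onto the edge of the turning ramp so that it tips over by itself and comes to rest slots-up in the ramp's tray (never stand it on edge or turn it over in the gripper), then pick it up, set it down all the way into the bed of the charger before letting go, and after that push the charger's selector knob in, turn it clockwise to the next position and let it spring out there. Leave the hub, the motor and the wheel where they are.

Things in the scene. Friction and masses are not known exactly. Their poses are not given: they have to be found in the camera images.
- pack: The battery pack: a pale flat plastic slab 84 (x) x 50 (y) x 12 (z) mm, about 0.06 to 0.13 kg. Origin at its centre. Its +z face is smooth and is up at the start; its -z face carries six dark vent slots and must be up at the end. The slab is symmetric: either end may lead.
- mat: Fixed grey rubber mat 170 x 130 x 4 mm on which the pack lies at the start; origin on the table under its centre. Mat and charger may stand on either side of the ramp.
- chute: Fixed turning ramp with landing tray. Origin on the table right under the ramp's edge; +x is the way the pack falls (from the edge into the tray), y runs along the edge. The tray spans x 0 to 180 mm, 138 mm wide inside, floor 4 mm above the table, rims 18 mm above the table.
- ramp: Aluminium ramp of the chute, same axes, 64 mm wide (y). Origin on top of its rounded edge, 100 mm above the table; -x side slopes down at 50 degrees, +x side is a sheer drop to the tray. A pack let go level, length along x, 20 mm above the edge (gap) with its centre 10 to 25 mm past it (+x) tips over it and turns half a turn. Longer overhang or a crooked pack may fail.
- landing (a point): Point in the middle of the landing tray's floor, 90 mm from the edge along the chute's +x, 4 mm above the table; axes as the chute. A pack that tipped over comes to rest slots-up, centre about 65 to 90 mm from the edge, within about half a second.
- dock: Fixed dark grey charger, 140 mm wide (y). Origin on the table. A level block with its top 60 mm above the table, x -80 to +45 mm, carries the bed; beyond it (+x side) a panel that slopes down towards +x at 30 degrees carries the selector knob, whose axis meets the panel at x 90 mm, 48 mm above the table.
- bed (a point): Centre of the bed's floor, 20 mm along -x from the charger's origin, 60 mm above the table; axes as the charger. Stops 8 mm high frame it: inside 90 mm (x) by 56 mm (y). Side stops stand only at the corners, so the middle 60 mm of each long side is open for fingers. The pack's length goes along x, either way round; seated, its centre is 6 mm above this point.
- selector_grip (a point): Middle of the selector knob's bar, on its axis; moves with the knob. z points out along the axis, square to the panel (30 degrees from vertical, leaning to the charger's +x); x runs along the bar towards its white mark (at the start: down the slope). Bar 42 long (x), 14 thick (y), 24 mm high (z -16 to +8 from this point), on a disc of 24 mm radius.
- selector (a joint): Angle of the knob in rad, growing clockwise as seen from outside; positions at 0 (start), 1.05 and 2.09. Unless it is pushed in it is locked within 0.05 or so of a position.
- selector_push (a joint): How far the knob is pushed in, m: 0 is out, 0.007 the stop. It turns freely once in by 0.0055 or more. A spring pushes it out with 3 N at 0 and 6 N at 0.006; let go within about 0.1 rad of a position it springs out to 0 and locks there, elsewhere it stays about 0.005 in.
- hub: Bystander: pale controller hub 75 x 110 x 34 mm, origin under its centre.
- motor: Bystander: grey motor block 90 x 40 x 36 mm, origin under its centre.
- wheel: Bystander: black tyre ring lying flat, 60 mm across, 24 mm high, origin under its centre.
Not all that is in view belongs to the job. Leave any orange look-alike of the pack alone. Several things have the shape of the mat; the one meant has the colours described above.

How it is judged:
By the outcome, as a careful person would: the job done as asked, in the order asked, and still so for the second after the job is handed in, with the robot touching nothing.
It also fails if it takes over 67 s, if anything falls off the work surface, if the arm or the gripper's body presses on something with over 40 N, if the wrist force passes 120 N, or if a joint passes its speed limit or range.

ROBOT

A 6-joint arm with a two-finger parallel gripper is mounted at the origin on the work surface. World frame = base frame: x ahead of the robot, y to its left, z up, the work surface at z = 0. Lengths are in m, angles in rad, forces in N, time in s.
With the tool pointing down it reaches from about 0.375 to 0.9 m from the base axis. Payload 3.1 kg.
Tool frame: the origin (TCP) lies at the very end of the fingers, on their centre line; the grasp point (between the pads) lies 19 mm behind it; z points along the fingers, y is the direction in which the jaws open and shut (so a half turn about z gives the same grasp; the last joint's range is limited). The gripper opens to 87 mm and grips with 3 to 60 N. Pads are 19 mm wide; open, the fingers measure 117 mm over their backs; the gripper's body (75 mm by 190 mm) begins 51 mm behind the grasp point.
Start: joints at [-1.333, 0.527, 1.433, -0, 1.181, -0.178], TCP at [0.252, -0.572, 0.223] pointing down, gripper open.
Joint ranges: [-3.08, 3.08], [-0.75, 2.2], [0.22, 2.44], [-1.43, 4.57], [0, 2.65], [-2.85, 2.85]. Speed limits (rad/s): [2.79, 2.79, 3.14, 3.14, 3.14, 3.14].

INTERFACE

Orientations are given as [roll, pitch, yaw] about the fixed x, y, z axes, in that order (R = Rz(yaw) Ry(pitch) Rx(roll)).
In Python, from plant import ctrl gives the robot as it stands.
- The arm moves only by the tool carry_out, never from a script. Its argument "steps" is a list of rows, each an object of numbers: "gripper": the opening, from 0 (shut) to 1 (fully open); "dx", "dy", "dz": the shift along the tool's x, y, z in cm; "turn": the turn about the tool's z in rad. A call has 1 to 8 rows; each row is the pose to reach, as a shift and turn from the pose commanded when the call began, along the tool's axes at that moment; what a row does not reach only later rows make up. A row lasts 1/10 s, in which the tool goes at most 50 mm and 8.59 degrees, less where a joint would pass 70% of its speed; a pose out of reach is approached as far as the arm can. A call with a gripper value outside its range is refused whole. The fingers move at their own pace and stop on an object; "grip_force" is the grip in N (left out, the last holds). Time passes only in rows, so rows that repeat a pose let the fingers close. It gives the time, the measured TCP pose, the force and the opening at its end, in the units of the state.
- ctrl.get_obs(): the state, without advancing time (a new reading comes with each control period).
- ctrl.read_camera(name): name is "side" or "top"; returns a dict with "color" (384x512x3 uint8, blue, green, red), "camera_matrix" (3x3 intrinsics, pixels), "R" (3x3) and "t" (3): a world point X has camera coordinates R X + t. Camera axes: x right, y down, z forward; pixel columns grow to the right and rows downward; lengths in m; the calibration is good to about 2 mm. A picture is of the moment at which its call begins. There is no depth.
- ctrl.hand_in(): hands the job in, once; it reports no verdict.
The state is a dict: "t": time; "qpos": joint angles; "qvel": joint speeds; "effort": joint torques, N m; "ee_pos": TCP position; "orientation": TCP orientation; "wrist_force": force on the tool from outside, world axes, zero at the start; "torque": the same for the moment, N m; "opening": finger opening in m.
Only numpy, scipy, OpenCV 4.12 (cv2) and the standard library are available. Lean on these libraries where they do the work, as an engineer would, in place of code of your own. Each camera call takes 0.05 s, during which the arm holds its last target. There are 200 camera calls.

## Working session

There is one attempt and no reset: what is moved stays moved. The work goes in short steps, Python scripts to look and compute and a tool call to move; the robot and the scene stay as the last step left them, time stands still between calls to the robot, and variables do not carry over. Pictures are saved under pics/ and viewed, about 8 in all and at most 12, crops included, and the job is handed in when it is done.

Besides the shell and the picture viewer there is one more tool, called after "Call:" in YAML: its name, and indented under it one key for each argument. carry_out: Moves the arm, as the interface text tells. Its arguments: {"type":"object","properties":{"steps":{"type":"array","items":{"type":"object","properties":{"gripper":{"type":"number"},"dx":{"type":"number"},"dy":{"type":"number"},"dz":{"type":"number"},"turn":{"type":"number"}}}},"grip_force":{"type":"number"}},"required":["steps"]}

```bash
mkdir -p pics; ls; cat > h.py <<'E'
import numpy as np, cv2
from plant import ctrl
def snap(n, f=None):
    c=ctrl.read_camera(n)
    if f: cv2.imwrite('pics/'+f,c['color'])
    return c
def ray(c,uv,z):
    K,R,t=np.array(c['camera_matrix']),np.array(c['R']),np.array(c['t'])
    o=-R.T@t; d=R.T@np.linalg.solve(K,[uv[0],uv[1],1.])
    return o+d*(z-o[2])/d[2]
def proj(c,X):
    p=np.array(c['R'])@np.array(X)+np.array(c['t']); p=np.array(c['camera_matrix'])@p
    return p[:2]/p[2]
E
python3 - <<'E'
from h import *
o=ctrl.get_obs(); print(o)
for n in('top','side'):
    c=snap(n,n+'0.png'); print(n,c['camera_matrix'],-np.array(c['R']).T@c['t'],c['R'])
E
```

```text
pics
{'t': 0.0, 'qpos': array([-1.33349142e+00,  5.28473912e-01,  1.43390661e+00, -2.70470037e-05,
        1.18136094e+00, -1.78494207e-01]), 'qvel': array([5.89929198e-04, 2.10767660e-04, 1.09715387e-03, 5.12397715e-05,
       7.16162288e-04, 1.40534760e-03]), 'effort': array([ 2.09993250e-04, -4.40044534e+01, -1.76594424e+01,  6.32050401e-02,
        5.83366491e-02, -1.55919538e-04]), 'ee_pos': array([ 0.25230009, -0.57101756,  0.22156549]), 'orientation': array([-3.13947355e+00, -3.56913271e-04,  4.15809033e-01]), 'wrist_force': array([-0.8468737 ,  0.15362611,  0.22784102]), 'torque': array([0.07474919, 0.00949419, 0.02556087]), 'opening': 0.0872160298602911}
top [[457.2218677    0.         258.48861309]
 [  0.         457.2218677  197.99380871]
 [  0.           0.           1.        ]] [ 0.27223447 -0.07737701  1.44758812] [[-6.64126207e-04 -9.99985381e-01  5.36630930e-03]
 [-9.80652632e-01 -3.99213830e-04 -1.95755602e-01]
 [ 1.95754882e-01 -5.39249176e-03 -9.80638031e-01]]
side [[495.1767485    0.         261.75967977]
 [  0.         495.1767485  188.16119987]
 [  0.           0.           1.        ]] [-0.18453059 -1.30308536  1.05496758] [[ 0.8631158  -0.50478836 -0.01482668]
 [-0.29328588 -0.47714376 -0.82844265]
 [ 0.41111375  0.7193904  -0.55987761]]
```

View pics/top0.png

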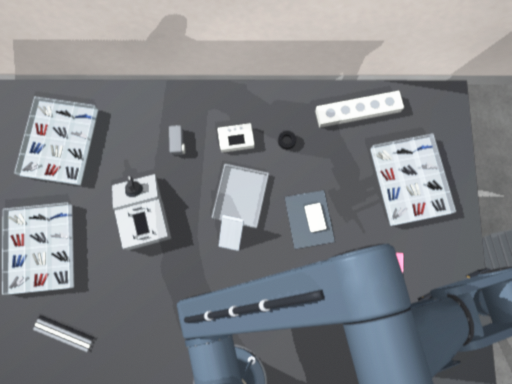

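View pics/side0.png

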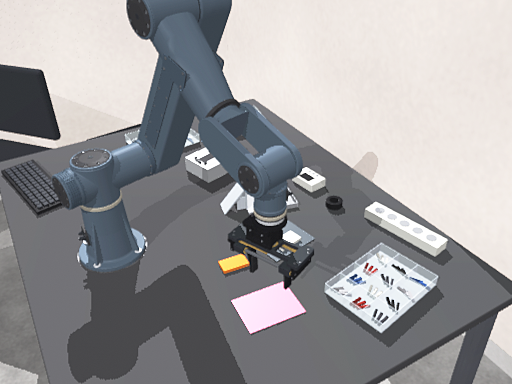

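The top view shows the pack at about (316,217) on the grey mat (308,218). The chute tray is at (243,192) with its ramp at (231,233). The charger is at (141,212) with its knob near (134,187). The side view shows the gripper above the mat, and the orange look-alike and a pink mat are to be left alone.

```bash
python3 - <<'E'
from h import *
c=snap('top'); im=c['color']
cv2.imwrite('pics/crop1.png',cv2.resize(im[150:260,105:345],None,fx=3.3,fy=3.3,interpolation=cv2.INTER_CUBIC))
def rect(mask,z,name):
    cs,_=cv2.findContours(mask,cv2.RETR_EXTERNAL,cv2.CHAIN_APPROX_NONE)
    k=max(cs,key=cv2.contourArea)
    P=np.array([ray(c,p,z)[:2] for p in k[:,0]],np.float32)
    r=cv2.minAreaRect(P*1000); print(name,cv2.contourArea(k),r)
g=im.min(2); 
m=np.zeros(g.shape,np.uint8); m[185:250,285:338]=(g[185:250,285:338]>200)*255
rect(m,.016,'pack')
print(im[195,296],im[240,320],im[218,316],im[180,240],im[233,231],im[205,152])
E
```

```text
pack 391.0 ((496.7297668457031, -263.4539489746094), (85.01826477050781, 51.1533203125), 12.357864379882812)
[128 118 109] [142 129 118] [253 254 254] [219 212 206] [235 228 222] [240 238 233]
```

View pics/crop1.png

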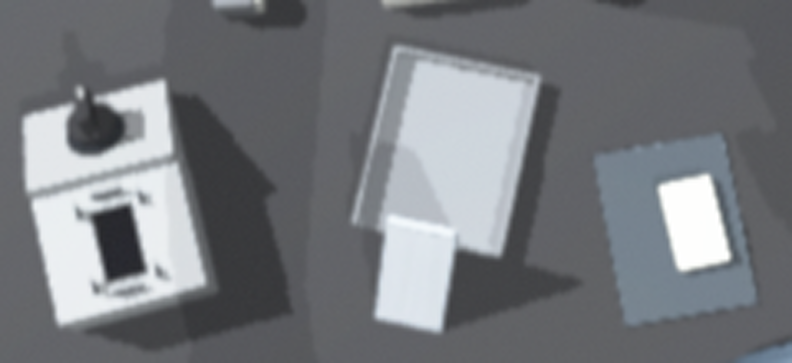

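The crop shows the charger with its dark pad at about (119,243), its fold line from (27,192) to (178,157) and the knob at (95,128). The tray corners are (395,45), (540,75), (500,257) and (352,225), and the ramp edge runs from (387,217) to (457,233). The pack is at (694,222).

```bash
python3 - <<'E'
from h import *
c=snap('top'); im=c['color']; g=cv2.cvtColor(im,cv2.COLOR_BGR2GRAY)
f=lambda u,v:((u+.5)/3.3-.5+105,(v+.5)/3.3-.5+150)
T=[ray(c,f(*p),.018)[:2] for p in [(395,45),(540,75),(500,257),(352,225)]]
print('tray',np.round(T,4).tolist(),[round(np.linalg.norm(T[i]-T[i-1]),4) for i in range(4)])
ax=np.degrees([np.arctan2(*(a-b)[::-1]) for a,b in((T[0],T[3]),(T[1],T[2]))]);print('ax',ax, np.degrees(np.arctan2(*(T[0]-T[1])[::-1]))-90)
E1,E2=[ray(c,f(*p),.1)[:2] for p in[(387,217),(457,233)]]
print('edge',E1,E2,(E1+E2)/2,np.linalg.norm(E1-E2),np.degrees(np.arctan2(*(E1-E2)[::-1]))-90)
B=[ray(c,f(*p),.0)[:2] for p in[(375,318),(441,331)]];print('rampfoot',B,np.mean(B,0))
# dock pad
m=np.zeros(g.shape,np.uint8); m[205:242,125:155]=(g[205:242,125:155]<110)*255
cs,_=cv2.findContours(m,cv2.RETR_EXTERNAL,cv2.CHAIN_APPROX_NONE);k=max(cs,key=cv2.contourArea)
mm=cv2.drawContours(np.zeros_like(m),[k],-1,255,-1);M=cv2.moments(mm,True)
P=np.array([ray(c,p,.06)[:2] for p in k[:,0]],np.float32)
print('pad',ray(c,(M['m10']/M['m00'],M['m01']/M['m00']),.06),cv2.minAreaRect(P*1000))
D=[(27,192),(178,157),(208,287),(58,327)]
D=[ray(c,f(*p),.06)[:2] for p in D];print('block',np.round(D,4).tolist(),[round(np.linalg.norm(D[i]-D[i-1]),4) for i in range(4)],np.mean(D,0))
print([np.degrees(np.arctan2(*(a-b)[::-1])) for a,b in((D[0],D[3]),(D[1],D[2]))],np.degrees(np.arctan2(*(D[0]-D[1])[::-1]))-90)
print('knob',ray(c,f(95,128),.048))
E
```

```text
tray [[0.6721, 0.0252], [0.6419, -0.1169], [0.4628, -0.0779], [0.4936, 0.0638]] [np.float64(0.1826), np.float64(0.1452), np.float64(0.1833), np.float64(0.145)]
ax [-12.22359991 -12.29654678] -12.015217927558027
edge [0.48824641 0.02426823] [ 0.47365581 -0.03905261] [ 0.48095111 -0.00739219] 0.06498010623128567 -12.975798388564485
rampfoot [array([0.40637094, 0.04183288]), array([ 0.39394192, -0.02146769])] [0.40015643 0.0101826 ]
pad [0.47071076 0.27583828 0.06      ] ((470.8263854980469, 275.82464599609375), (64.48758697509766, 35.43225860595703), 15.92414379119873)
block [[0.5182, 0.3631], [0.5515, 0.2239], [0.4294, 0.1911], [0.3926, 0.327]] [np.float64(0.1306), np.float64(0.1431), np.float64(0.1265), np.float64(0.1407)] [0.47292002 0.2762777 ]
[np.float64(16.033601236837367), np.float64(15.005289100418288)] 13.469523356228038
knob [0.58195497 0.30630135 0.048     ]
```

```bash
cat >> h.py <<'E'
def plan(x,y,z,yaw):
    "shift (cm, tool axes) and turn from the measured pose to a world target"
    o=ctrl.get_obs(); p=o['ee_pos']; w=o['orientation'][2]
    R=cv2.Rodrigues(np.array([0,0,w]))[0]@np.diag([1.,-1,-1])
    d=R.T@(np.array([x,y,z])-p)*100
    t=-(yaw-w); t=(t+np.pi)%(2*np.pi)-np.pi
    print('t %.2f'%o['t'],'pose',p.round(4),round(w,4),'-> d',d.round(2),'turn',round(t,3),'q6',o['qpos'][5].round(2),'F',o['wrist_force'].round(1))
E
python3 -c "
from h import *
plan(.4967,-.2635,.10,.2157)"
```

```text
t 0.20 pose [ 0.2524 -0.5713  0.2219] 0.4158 -> d [ 34.78 -18.29  12.19] turn 0.2 q6 -0.18 F [ 0.1 -0.2 -0.4]
```

Call:
carry_out:
  steps:
    - {"dx": 34.8, "dy": -18.3, "dz": 12.2, "turn": 0.2, "gripper": 1}
    - {"dx": 34.8, "dy": -18.3, "dz": 12.2, "turn": 0.2}
    - {"dx": 34.8, "dy": -18.3, "dz": 12.2, "turn": 0.2}
    - {"dx": 34.8, "dy": -18.3, "dz": 12.2, "turn": 0.2}
    - {"dx": 34.8, "dy": -18.3, "dz": 12.2, "turn": 0.2}
    - {"dx": 34.8, "dy": -18.3, "dz": 12.2, "turn": 0.2}
    - {"dx": 34.8, "dy": -18.3, "dz": 12.2, "turn": 0.2}
    - {"dx": 34.8, "dy": -18.3, "dz": 12.2, "turn": 0.2}

```text
validation failed for argument at $.st...
```

```bash
python3 -c "
from h import *
plan(.4967,-.2635,.008,.2157)
snap('top','t2.png')"
```

```text
t 0.20 pose [ 0.2524 -0.5713  0.2219] 0.4158 -> d [ 34.78 -18.29  21.39] turn 0.2 q6 -0.18 F [ 0.1 -0.2 -0.4]
```

Call:
carry_out:
  steps:
    - {"dx": 34.8, "dy": -18.3, "dz": 12.2, "turn": 0.2, "gripper": 1}
    - {"dx": 34.8, "dy": -18.3, "dz": 12.2, "turn": 0.2, "gripper": 1}
    - {"dx": 34.8, "dy": -18.3, "dz": 12.2, "turn": 0.2, "gripper": 1}
    - {"dx": 34.8, "dy": -18.3, "dz": 12.2, "turn": 0.2, "gripper": 1}
    - {"dx": 34.8, "dy": -18.3, "dz": 12.2, "turn": 0.2, "gripper": 1}
    - {"dx": 34.8, "dy": -18.3, "dz": 12.2, "turn": 0.2, "gripper": 1}
    - {"dx": 34.8, "dy": -18.3, "dz": 12.2, "turn": 0.2, "gripper": 1}
    - {"dx": 34.8, "dy": -18.3, "dz": 12.2, "turn": 0.2, "gripper": 1}

```text
t: 1.05
ee_pos: [0.4911, -0.271, 0.1035]
orientation: [3.141, -0.0, 0.216]
wrist_force: [0.0, -0.9, 0.2]
opening: 0.0867
```

```bash
python3 -c "
from h import *
snap('side','s2.png');snap('side')
plan(.4967,-.2635,.008,.2157)"
```

```text
t 1.15 pose [ 0.4914 -0.2665  0.1021] 0.2227 -> d [ 0.58 -0.17  9.41] turn 0.007 q6 0.65 F [ 0.3 -0.4  0.1]
```

View pics/s2.png

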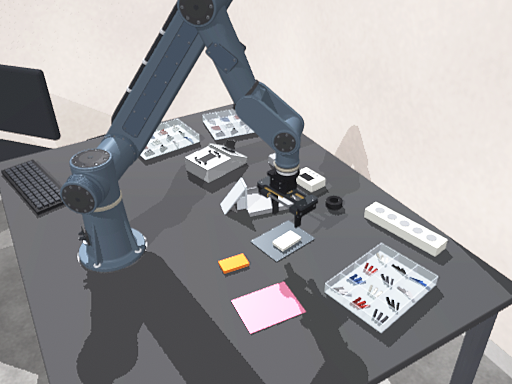

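The side view shows the open gripper (290,200) hanging above the pack (287,240) on the grey mat. The charger at (215,160) and its knob at (230,146) are now visible.

```bash
python3 -c "
from h import *
c=snap('side')
o=ctrl.get_obs();print(o['qpos'].round(3),o['qvel'].round(3),o['orientation'].round(3),o['ee_pos'])
print(proj(c,o['ee_pos']),proj(c,[.4967,-.2635,.016]))
plan(.4967,-.2635,.008,.2157)"
```

```text
[-0.702  0.609  1.7    0.     0.835  0.648] [-0.069 -0.022 -0.02  -0.022 -0.004 -0.012] [-3.139e+00  2.000e-03  2.210e-01] [ 0.49071013 -0.26924823  0.10287618]
[285.67079281 219.19779221] [285.94430167 238.88957604]
t 1.20 pose [ 0.4907 -0.2692  0.1029] 0.2214 -> d [ 0.71 -0.43  9.49] turn 0.006 q6 0.65 F [ 0.5 -1.2 -0.5]
```

Call:
carry_out:
  steps:
    - {"dx": 0.65, "dy": -0.3, "dz": 4, "turn": 0.006, "gripper": 1}
    - {"dx": 0.65, "dy": -0.3, "dz": 7, "turn": 0.006, "gripper": 1}
    - {"dx": 0.65, "dy": -0.3, "dz": 9.4, "turn": 0.006, "gripper": 1}
    - {"dx": 0.65, "dy": -0.3, "dz": 9.4, "turn": 0.006, "gripper": 1}
    - {"dx": 0.65, "dy": -0.3, "dz": 9.4, "turn": 0.006, "gripper": 1}

```text
t: 1.7
ee_pos: [0.4954, -0.2694, 0.0103]
orientation: [3.141, -0.0, 0.208]
wrist_force: [0.3, -0.1, 0.7]
opening: 0.0874
```

```bash
python3 -c "
from h import *
for i in range(3): snap('top');plan(.4967,-.2635,.008,.2157)
c=snap('side')
cv2.imwrite('pics/s3.png',cv2.resize(c['color'][130:290,160:360],None,fx=4,fy=3.75,interpolation=cv2.INTER_CUBIC))"
```

```text
t 1.75 pose [ 0.496  -0.2697  0.0111] 0.2085 -> d [ 0.19 -0.59  0.31] turn -0.007 q6 0.67 F [-0.6 -0.7 -0. ]
t 1.80 pose [ 0.4963 -0.2697  0.0115] 0.2088 -> d [ 0.16 -0.6   0.35] turn -0.007 q6 0.67 F [ 0.8 -0.2  0.6]
t 1.85 pose [ 0.4964 -0.2695  0.0116] 0.2091 -> d [ 0.15 -0.58  0.36] turn -0.007 q6 0.67 F [-0.3 -1.1 -0.7]
```

View pics/s3.png

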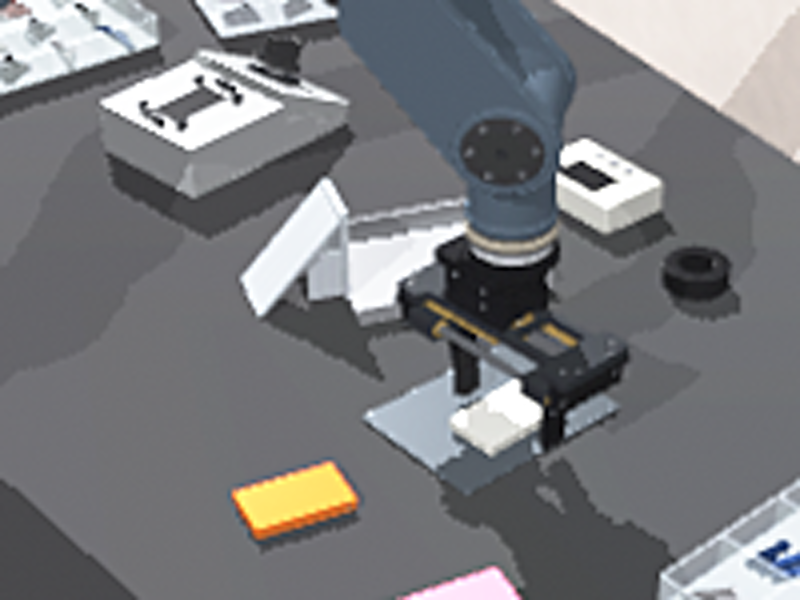

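The crop shows the fingers straddling the pack. The right finger (550,420) is closer to it than the left (465,370), which agrees with the measured 6 mm offset in y, so I'll centre it and grip.

Call:
carry_out:
  steps:
    - {"dx": 0.2, "dy": -0.55, "dz": 0.3, "turn": -0.007, "gripper": 1}
    - {"dx": 0.2, "dy": -0.55, "dz": 0.3, "turn": -0.007, "gripper": 1}
    - {"dx": 0.2, "dy": -0.55, "dz": 0.3, "turn": -0.007, "gripper": 0}
    - {"dx": 0.2, "dy": -0.55, "dz": 0.3, "turn": -0.007, "gripper": 0}
    - {"dx": 0.2, "dy": -0.55, "dz": 0.3, "turn": -0.007, "gripper": 0}
    - {"dx": 0.2, "dy": -0.55, "dz": 0.3, "turn": -0.007, "gripper": 0}
    - {"dx": 0.2, "dy": -0.55, "dz": 0.3, "turn": -0.007, "gripper": 0}
    - {"dx": 0.2, "dy": -0.55, "dz": 0.3, "turn": -0.007, "gripper": 0}
  grip_force: 15

```text
t: 2.7
ee_pos: [0.4966, -0.2625, 0.007]
orientation: [3.141, -0.0, 0.217]
wrist_force: [-0.4, -0.9, -0.3]
opening: 0.0498
```

```bash
python3 -c "
from h import *
for i in range(2): snap('top');plan(.4967,-.2635,.18,.2157)"
```

```text
t 2.75 pose [ 0.4966 -0.2625  0.007 ] 0.2167 -> d [-1.00e-02  1.00e-01 -1.73e+01] turn 0.001 q6 0.67 F [-0.3 -0.4 -0.6]
t 2.80 pose [ 0.4966 -0.2625  0.007 ] 0.2167 -> d [-1.00e-02  1.00e-01 -1.73e+01] turn 0.001 q6 0.67 F [-0.4 -0.3 -0.1]
```

Call:
carry_out:
  steps:
    - {"dx": 0, "dy": 0, "dz": -5, "turn": 0, "gripper": 0}
    - {"dx": 0, "dy": 0, "dz": -10, "turn": 0, "gripper": 0}
    - {"dx": 0, "dy": 0, "dz": -15, "turn": 0, "gripper": 0}
    - {"dx": 1, "dy": -5, "dz": -17, "turn": 0.15, "gripper": 0}
    - {"dx": 2, "dy": -10, "dz": -17, "turn": 0.3, "gripper": 0}
    - {"dx": 3.5, "dy": -15, "dz": -17, "turn": 0.43, "gripper": 0}
    - {"dx": 4.5, "dy": -20, "dz": -17, "turn": 0.43, "gripper": 0}
    - {"dx": 5.4, "dy": -24.6, "dz": -17, "turn": 0.43, "gripper": 0}

```text
t: 3.6
ee_pos: [0.496, -0.0176, 0.1771]
orientation: [-3.141, -0.0, -0.214]
wrist_force: [0.5, -0.0, -0.6]
opening: 0.0498
```

```bash
python3 -c "
from h import *
for i in range(5): snap('top')
plan(.4966,-.0109,.123,-.213);c=snap('side');plan(.4966,-.0109,.123,-.213)
cv2.imwrite('pics/s4.png',cv2.resize(c['color'][100:260,160:360],None,fx=4,fy=3.75,interpolation=cv2.INTER_CUBIC))"
```

```text
t 3.85 pose [ 0.4966 -0.0193  0.177 ] -0.212 -> d [-0.17 -0.82  5.4 ] turn 0.001 q6 1.52 F [-0.7 -0.1 -0.9]
t 3.90 pose [ 0.4968 -0.0201  0.177 ] -0.2136 -> d [-0.21 -0.9   5.4 ] turn -0.001 q6 1.52 F [ 0.4  0.2 -0.8]
```

Call:
carry_out:
  steps:
    - {"dx": -0.2, "dy": -0.85, "dz": 2, "turn": 0, "gripper": 0}
    - {"dx": -0.2, "dy": -0.85, "dz": 4, "turn": 0, "gripper": 0}
    - {"dx": -0.2, "dy": -0.85, "dz": 5, "turn": 0, "gripper": 0}
    - {"dx": -0.2, "dy": -0.85, "dz": 5.4, "turn": 0, "gripper": 0}
    - {"dx": -0.2, "dy": -0.85, "dz": 5.4, "turn": 0, "gripper": 0}
    - {"dx": -0.2, "dy": -0.85, "dz": 5.4, "turn": 0, "gripper": 0}

```text
t: 4.5
ee_pos: [0.497, -0.0113, 0.1235]
orientation: [3.142, -0.001, -0.214]
wrist_force: [0.7, 0.4, -1.2]
opening: 0.05
```

```bash
python3 -c "
from h import *
for i in range(4): snap('top')
plan(.4966,-.0109,.123,-.213);c=snap('side');snap('top');plan(.4966,-.0109,.123,-.213)
cv2.imwrite('pics/s4.png',cv2.resize(c['color'][100:260,160:360],None,fx=4,fy=3.75,interpolation=cv2.INTER_CUBIC))"
```

```text
t 4.70 pose [ 0.4968 -0.0108  0.1236] -0.2132 -> d [-0.01  0.01  0.06] turn -0.0 q6 1.54 F [ 0.2  0.1 -0.9]
t 4.80 pose [ 0.4966 -0.0107  0.1235] -0.2131 -> d [0.   0.02 0.05] turn -0.0 q6 1.54 F [ 0.   1.1 -0.4]
```

View pics/s4.png

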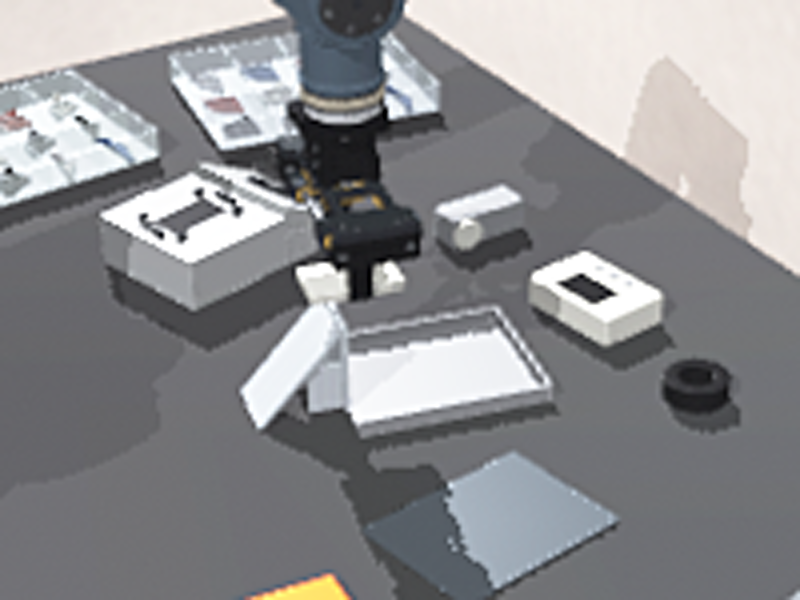

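The crop shows the pack level over the ramp edge, spanning (300,280) to (405,275). The edge corners are at about (325,303) and (347,323). I'll check the edge position against this second view.

```bash
python3 -c "
from h import *
c=snap('side')
d=np.array([.9774,-.2113]);n=np.array([.2113,.9774]);o=np.array([.480,-.0073])
for s in(.032,-.032): 
  for z in (.1,.004): p=proj(c,[*(o+s*n),z]);print(s,z,p,(p-[160,100])*[4,3.75])
pc=np.array([.4966,-.0107])
for a in(-.042,.042):
  for b in (-.025,.025): p=proj(c,[*(pc+a*d+b*n),.1325]);print((p-[160,100])*[4,3.75])
"
```

```text
0.032 0.1 [240.3506827  177.23727855] [321.40273079 289.63979457]
0.032 0.004 [241.37071778 199.20942451] [325.48287114 372.03534191]
-0.032 0.1 [245.46725151 186.67954778] [341.86900603 325.04830417]
-0.032 0.004 [246.3609463  208.99288954] [345.44378522 408.72333577]
[310.16774508 296.44973568]
[294.62507935 268.96211561]
[403.43610715 279.98445204]
[385.98167456 253.19550475]
```

Call:
carry_out:
  steps:
    - {"dx": 0, "dy": 0, "dz": 0, "turn": 0, "gripper": 1}
    - {"dx": 0, "dy": 0, "dz": 0, "turn": 0, "gripper": 1}
    - {"dx": 0, "dy": 0, "dz": 0, "turn": 0, "gripper": 1}
    - {"dx": 0, "dy": 0, "dz": 0, "turn": 0, "gripper": 1}
    - {"dx": 0, "dy": 0, "dz": 0, "turn": 0, "gripper": 1}
    - {"dx": 0, "dy": 0, "dz": 0, "turn": 0, "gripper": 1}
    - {"dx": 0, "dy": 0, "dz": 0, "turn": 0, "gripper": 1}
    - {"dx": 0, "dy": 0, "dz": 0, "turn": 0, "gripper": 1}

```text
t: 5.65
ee_pos: [0.4963, -0.0107, 0.123]
orientation: [3.142, 0.0, -0.213]
wrist_force: [0.3, 0.6, -1.2]
opening: 0.0871
```

```bash
python3 -c "
from h import *
c=snap('side')
cv2.imwrite('pics/s5.png',cv2.resize(c['color'][130:230,200:325],None,fx=6,fy=6,interpolation=cv2.INTER_CUBIC))
c=snap('top','t5.png');plan(.4966,-.0109,.2,-.213)"
```

```text
t 5.75 pose [ 0.4963 -0.0107  0.123 ] -0.2133 -> d [ 0.03  0.02 -7.7 ] turn -0.0 q6 1.54 F [-0.4  0.9 -0.5]
```

View pics/s5.png

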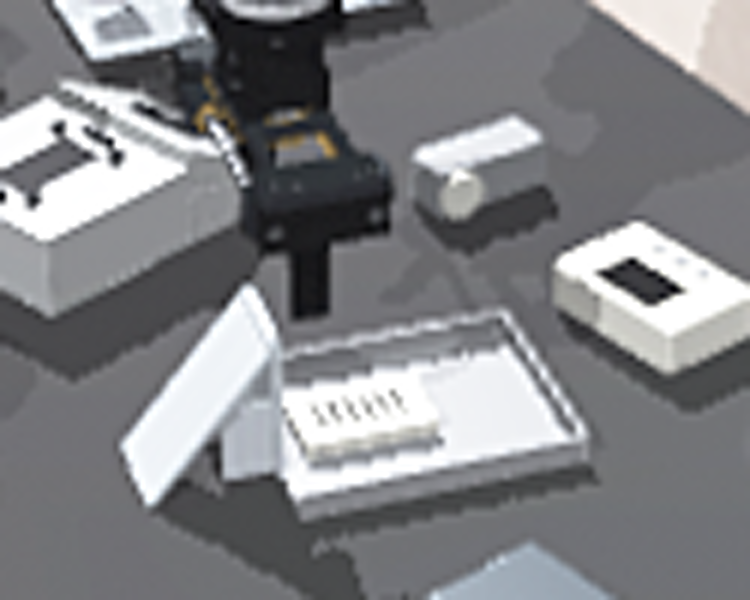

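The pack lies slots-up in the tray at about (365,415), near the ramp. I'll retreat for a clear view and start the half turn of the wrist that the knob will need.

Call:
carry_out:
  steps:
    - {"dx": 0, "dy": 0, "dz": -5, "turn": 0, "gripper": 1}
    - {"dx": 0, "dy": 0, "dz": -10, "turn": -0.15, "gripper": 1}
    - {"dx": 1, "dy": 5, "dz": -12, "turn": -0.3, "gripper": 1}
    - {"dx": 2, "dy": 10, "dz": -12, "turn": -0.45, "gripper": 1}
    - {"dx": 3, "dy": 14, "dz": -12, "turn": -0.6, "gripper": 1}
    - {"dx": 4, "dy": 18, "dz": -12, "turn": -0.75, "gripper": 1}
    - {"dx": 5, "dy": 22, "dz": -12, "turn": -0.9, "gripper": 1}
    - {"dx": 5, "dy": 23, "dz": -12, "turn": -1.0, "gripper": 1}

```text
t: 6.55
ee_pos: [0.4972, -0.2515, 0.2432]
orientation: [3.138, 0.001, 0.789]
wrist_force: [0.1, -0.1, -0.4]
opening: 0.0869
```

```bash
python3 - <<'E'
from h import *
snap('top');snap('top')
c=snap('top','t6.png'); s=snap('side','s6.png'); im=c['color']
A=cv2.resize(im[140:260,100:290],None,fx=4,fy=4,interpolation=cv2.INTER_CUBIC)
cv2.imwrite('pics/t6c.png',A)
B=s['color'][125:215,170:300]; cv2.imwrite('pics/s6c.png',cv2.resize(B,None,fx=6,fy=6,interpolation=cv2.INTER_CUBIC))
plan(.5,-.25,.25,-.213)
E
```

```text
t 6.75 pose [ 0.4961 -0.2454  0.2427] 0.783 -> d [-0.05  0.61 -0.73] turn 0.996 q6 0.13 F [ 0.4  1.3 -1. ]
```

View pics/t6c.png

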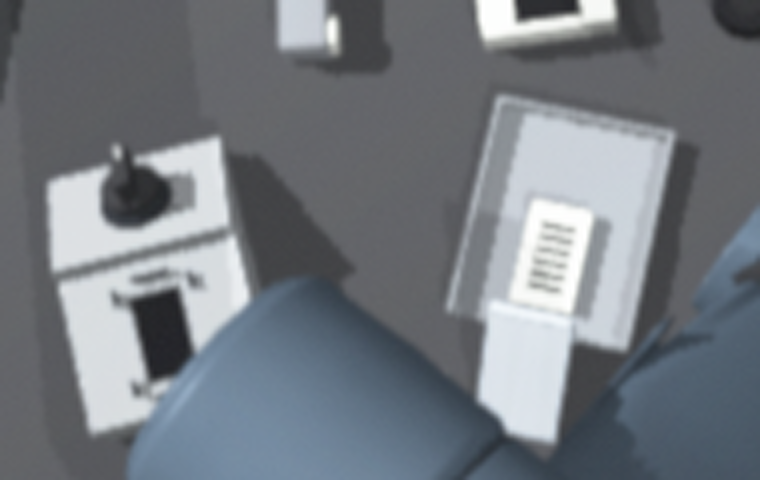

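View pics/s6c.png

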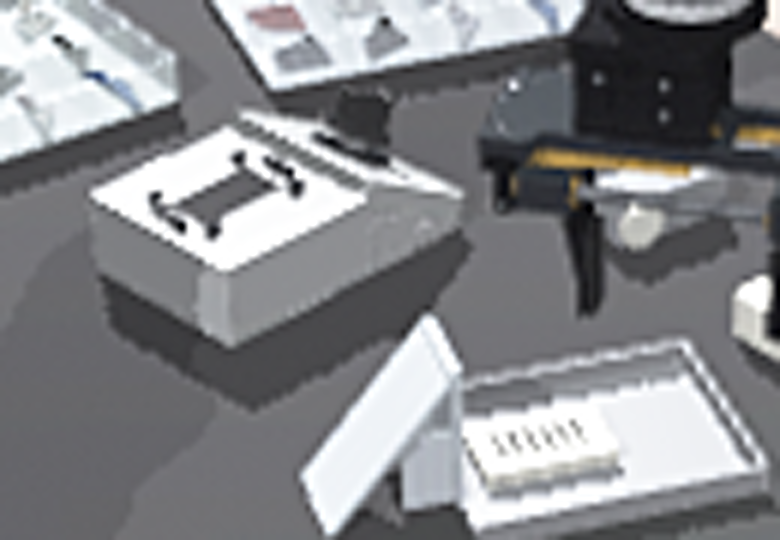

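Top crop: the pack lies slots-up with slots near (552,258), close to the ramp. The knob disc is at (133,197) with its white mark at (118,152), and the bed pad is at (163,333), partly hidden. Side crop: the knob bar top is at about (362,100), the bed pad at (228,195), and the pack slots are at (540,437).

```bash
python3 - <<'E'
from h import *
c=snap('top'); s=snap('side'); t0=cv2.imread('pics/top0.png'); t6=cv2.imread('pics/t6.png'); s6=cv2.imread('pics/s6.png')
G=lambda i:cv2.cvtColor(i,cv2.COLOR_BGR2GRAY).astype(float)
# dock edges, from t0, level crossing along rows
def fit(uv,z):
    P=np.array([ray(c,p,z)[:2] for p in uv],np.float32); vx,vy,x,y=cv2.fitLine(P,cv2.DIST_HUBER,0,.01,.01).ravel()
    return np.array([x,y]),np.array([vx,vy])*np.sign(vx)
g=G(t0)
def edges(rows,cols):
    out=[]
    for v in rows:
        a=cols(v); r=g[v,a[0]:a[1]]; d=np.abs(np.diff(r)); i=d.argmax(); w=d[max(0,i-1):i+2]; k=np.arange(max(0,i-1),max(0,i-1)+len(w))
        out.append((a[0]+(w*k).sum()/w.sum()+.5,v))
    return out
f=lambda u,v:((u+.5)/3.3-.5+105,(v+.5)/3.3-.5+150)
def band(p,q,h=4):
    p,q=f(*p),f(*q)
    return lambda v:(int(round(p[0]+(q[0]-p[0])*(v-p[1])/(q[1]-p[1])))-h,int(round(p[0]+(q[0]-p[0])*(v-p[1])/(q[1]-p[1])))+h+1)
L=fit(edges(range(212,245),band((27,192),(58,327))),.06); Rr=fit(edges(range(202,234),band((178,157),(208,287))),.06)
for n,l in(('L',L),('R',Rr)): print(n,l[0],np.degrees(np.arctan2(l[1][1],l[1][0])))
# fold: dark minimum along columns
F=[]
for u in range(118,156):
    v0=f(0,192-(f(0,0)[1]*0))[1]; v=int(round(f(0,192+(3.3*(u-105)-27)*(157-192)/151)[1]))
    r=g[v-3:v+4,u]; w=np.clip(r.max()-40-r,0,None)
    if w.sum()>0: F.append((u,v-3+(w*np.arange(7)).sum()/w.sum()))
Fo=fit(F,.06); print('fold',Fo[0],np.degrees(np.arctan2(Fo[1][1],Fo[1][0])))
# pad centroids in both views
def comp(gm,roi,th,z,cam,pick=None):
    v0,v1,u0,u1=roi; m=np.zeros(gm.shape,np.uint8); m[v0:v1,u0:u1]=gm[v0:v1,u0:u1]<th
    n,lab,st,ce=cv2.connectedComponentsWithStats(m,connectivity=4); k=1+st[1:,4].argmax()
    print(st[k],ce[k],ray(cam,ce[k],z)); return lab==k
print('pad top');comp(g,(205,242,125,155),110,.06,c)
gs=G(s6); print('pad side');comp(gs,(148,166,195,222),130,.06,s)
# pack slots
def slots(gm,roi,cam,z):
    v0,v1,u0,u1=roi; r=gm[v0:v1,u0:u1]; w=np.clip(200-r,0,None); V,U=np.mgrid[v0:v1,u0:u1]; uv=((w*U).sum()/w.sum(),(w*V).sum()/w.sum()); print('slots',uv,ray(cam,uv,z))
slots(G(t6),(193,216,231,246),c,.016); slots(gs,(191,203,250,270),s,.016)
q=lambda u,v:((u+.5)/4-.5+100,(v+.5)/4-.5+140)
C=[ray(c,q(*p),.016)[:2] for p in [(533,195),(595,208),(510,300)]]
print('packcorn',C,np.degrees(np.arctan2(*(C[0]-C[1])[::-1]))-90,np.degrees(np.arctan2(*(C[0]-C[2])[::-1])))
E
```

```text
L [0.45585504 0.3444222 ] 15.48848
R [0.501636   0.21167913] 15.2609825
fold [0.5350566  0.28595033] -74.82998
pad top
[133 212  16  23 246] [140.46341463 223.13414634] [0.47071076 0.27583828 0.06      ]
pad side
[199 150  17  15  83] [207.10843373 157.21686747] [0.47197393 0.27818935 0.06      ]
slots (np.float64(239.59600997506234), np.float64(208.28262676641728)) [ 0.52464177 -0.02518771  0.016     ]
slots (np.float64(255.83265154332466), np.float64(193.09780587579024)) [0.54327236 0.01524635 0.016     ]
packcorn [array([ 0.58941455, -0.00316815]), array([ 0.57878611, -0.05288494]), array([0.50422887, 0.01416919])] -12.067035072583707 -11.503950318410125
```

Call:
carry_out:
  steps:
    - {"dx": 3, "dy": -2, "dz": 0, "turn": -0.14, "gripper": 0.85}
    - {"dx": 6, "dy": -4, "dz": 0, "turn": -0.28, "gripper": 0.85}
    - {"dx": 9, "dy": -6, "dz": 1, "turn": -0.42, "gripper": 0.85}
    - {"dx": 12, "dy": -8, "dz": 3, "turn": -0.56, "gripper": 0.85}
    - {"dx": 15, "dy": -10, "dz": 5, "turn": -0.7, "gripper": 0.85}
    - {"dx": 17.5, "dy": -11.6, "dz": 7, "turn": -0.84, "gripper": 0.85}
    - {"dx": 19.4, "dy": -12.8, "dz": 7, "turn": -0.98, "gripper": 0.85}
    - {"dx": 19.4, "dy": -12.8, "dz": 7, "turn": -1.1, "gripper": 0.85}

```text
t: 7.65
ee_pos: [0.542, -0.0137, 0.1723]
orientation: [-3.14, -0.002, 1.896]
wrist_force: [-0.7, -1.1, -0.0]
opening: 0.0739
```

```bash
python3 - <<'E'
from h import *
s=snap('side');s6=cv2.imread('pics/s6.png');t6=cv2.imread('pics/t6.png');c=snap('top')
for im,cam,(v0,v1,u0,u1),th in((t6,c,(193,215,230,247),185),(s6,s,(191,205,250,270),185)):
    g=cv2.cvtColor(im,cv2.COLOR_BGR2GRAY)[v0:v1,u0:u1].astype(int)
    print('\n'.join(' '.join('%3d'%x for x in r) for r in g))
print(proj(c,[.543,-.0193,.016]),proj(s,[.543,-.0193,.016]))
plan(.543,-.0193,.07,2.93)
E
```

```text
203 207 239 253 253 253 253 254 254 254 254 253 253 253 253 252 249
199 215 247 253 253 249 248 251 252 253 253 253 253 253 254 253 253
193 220 250 253 252 231 215 226 233 239 246 251 252 252 253 253 253
195 228 252 254 251 224 188 180 183 190 213 228 232 240 252 253 252
200 235 252 253 250 234 225 222 216 199 198 195 187 210 247 253 251
208 242 252 252 241 218 217 219 219 219 222 225 224 232 249 253 251
214 246 252 251 233 209 186 181 182 193 202 217 225 242 252 253 247
217 246 250 250 238 233 225 221 219 203 188 183 191 232 252 253 238
223 245 247 242 222 220 221 224 231 227 225 222 224 242 253 252 225
236 246 245 231 207 185 181 186 203 207 217 223 237 251 253 252 210
245 248 244 228 225 222 222 220 209 203 186 189 225 252 253 249 195
246 249 242 212 207 218 225 233 230 232 226 226 241 252 253 241 180
245 248 242 205 176 177 185 203 209 220 222 232 250 253 252 227 166
246 248 240 218 206 207 212 208 204 186 184 211 247 253 251 213 155
248 245 225 191 192 204 221 227 233 225 223 233 250 253 250 201 149
248 243 213 171 157 160 175 201 219 221 227 243 252 253 246 187 146
248 242 220 
[... 981 characters left out ...]
55 255 155 255 255 151 255 255 219 255 254 224 255 255
255 255 250 183 255 215 179 255 240 173 255 249 216 255 252 248 255 255 255 255
255 255 255 185 218 255 226 255 255 244 255 255 255 255 255 255 255 255 255 255
255 255 255 255 255 255 255 255 255 255 255 255 255 255 255 255 231 213 195 187
255 255 255 255 255 255 255 255 255 255 255 232 214 195 188 200 194 188 185 178
198 255 255 255 255 255 232 215 196 188 199 203 188 185 180 196 179 164 153 141
144 216 218 187 188 194 202 189 186 182 199 199 162 151 141 143 143 142 142 143
[237.79022724 202.60547903] [260.47193189 197.71173555]
t 7.75 pose [ 0.5425 -0.016   0.173 ] 1.8891 -> d [-0.33 -0.05 10.3 ] turn -1.041 q6 -0.55 F [-0.8 -0.1 -0.3]
```

```bash
python3 - <<'E'
from h import *
c=snap('top');s=snap('side')
a=ray(c,(237.5,204.1),.016)
for p in((239.3,196.6),(235.8,211.6)):print(ray(c,p,.016))
print(a,ray(s,(259.4,197.5),.016))
plan(a[0],a[1],.07,2.93)
# knob prediction
ps=np.radians(15.3);X=np.array([np.cos(ps),np.sin(ps),0]);Y=np.array([-np.sin(ps),np.cos(ps),0]);Z=np.array([0,0,1.])
bed=np.array([.4704,.2765,.06]); foot=bed+.11*X-.012*Z; A=np.sin(np.pi/6)*X+np.cos(np.pi/6)*Z; D=np.cos(np.pi/6)*X-np.sin(np.pi/6)*Z
q=lambda p:((p[0]-170+.5)*6-.5,(p[1]-125+.5)*6-.5)
q4=lambda p:((p[0]-100+.5)*4-.5,(p[1]-140+.5)*4-.5)
print('foot',foot,'pad chk',q4(proj(c,bed)),q(proj(s,bed)))
for h in(.0,.006,.012,.02,.03,.04): print(h,'top',np.round(q4(proj(c,foot+h*A))),'tip',np.round(q4(proj(c,foot+h*A+.021*D))),'side',np.round(q(proj(s,foot+h*A))))
E
```

```text
[ 0.56252281 -0.02396124  0.016     ]
[ 0.51395214 -0.0132242   0.016     ]
[ 0.53815762 -0.01841593  0.016     ] [ 0.54034135 -0.01609672  0.016     ]
t 7.85 pose [ 0.5427 -0.0174  0.1732] 1.8849 -> d [ 0.04 -0.46 10.32] turn -1.045 q6 -0.55 F [0.1 0.2 0.4]
foot [0.57650132 0.30552604 0.048     ] pad chk (np.float64(162.46627185087164), np.float64(334.4396619815716)) (np.float64(224.0738937329151), np.float64(197.54402892680127))
0.0 top [136. 202.] tip [134. 183.] side [348. 153.]
0.006 top [133. 197.] tip [132. 178.] side [351. 145.]
0.012 top [131. 192.] tip [129. 173.] side [354. 136.]
0.02 top [127. 185.] tip [126. 166.] side [358. 125.]
0.03 top [123. 177.] tip [122. 158.] side [362. 112.]
0.04 top [118. 168.] tip [117. 149.] side [367.  98.]
```

Call:
carry_out:
  steps:
    - {"dx": 0, "dy": -0.35, "dz": 2, "turn": -0.14, "gripper": 0.85}
    - {"dx": 0, "dy": -0.35, "dz": 4, "turn": -0.28, "gripper": 0.85}
    - {"dx": 0, "dy": -0.35, "dz": 6, "turn": -0.42, "gripper": 0.85}
    - {"dx": 0, "dy": -0.35, "dz": 8, "turn": -0.56, "gripper": 0.85}
    - {"dx": 0, "dy": -0.35, "dz": 10, "turn": -0.7, "gripper": 0.85}
    - {"dx": 0, "dy": -0.35, "dz": 10.3, "turn": -0.84, "gripper": 0.85}
    - {"dx": 0, "dy": -0.35, "dz": 10.3, "turn": -0.98, "gripper": 0.85}
    - {"dx": 0, "dy": -0.35, "dz": 10.3, "turn": -1.044, "gripper": 0.85}

```text
t: 8.65
ee_pos: [0.5395, -0.0198, 0.0699]
orientation: [3.142, -0.0, 2.931]
wrist_force: [-0.3, -0.1, 0.2]
opening: 0.0739
```

```bash
python3 - <<'E'
from h import *
for i in range(4): snap('top')
for i in range(2): snap('top');plan(.5392,-.0173,.0085,2.93)
E
```

```text
t 8.90 pose [ 0.5397 -0.0196  0.0703] 2.9281 -> d [0.1  0.22 6.18] turn -0.002 q6 -1.6 F [-0.5  0.   0.7]
t 8.95 pose [ 0.5397 -0.0196  0.0702] 2.9286 -> d [0.09 0.21 6.17] turn -0.001 q6 -1.6 F [ 0.4 -0.4  0.5]
```

Call:
carry_out:
  steps:
    - {"dx": 0.1, "dy": 0.2, "dz": 2, "turn": 0, "gripper": 0.85}
    - {"dx": 0.1, "dy": 0.2, "dz": 4, "turn": 0, "gripper": 0.85}
    - {"dx": 0.1, "dy": 0.2, "dz": 5.5, "turn": 0, "gripper": 0.85}
    - {"dx": 0.1, "dy": 0.2, "dz": 6.1, "turn": 0, "gripper": 0.85}
    - {"dx": 0.1, "dy": 0.2, "dz": 6.1, "turn": 0, "gripper": 0.85}
    - {"dx": 0.1, "dy": 0.2, "dz": 6.1, "turn": 0, "gripper": 0.85}

```text
t: 9.55
ee_pos: [0.5394, -0.0173, 0.0094]
orientation: [-3.142, 0.001, 2.93]
wrist_force: [0.8, 0.4, 0.7]
opening: 0.0743
```

Call:
carry_out:
  steps:
    - {"dx": 0, "dy": 0, "dz": 0, "turn": 0, "gripper": 0}
    - {"dx": 0, "dy": 0, "dz": 0, "turn": 0, "gripper": 0}
    - {"dx": 0, "dy": 0, "dz": 0, "turn": 0, "gripper": 0}
    - {"dx": 0, "dy": 0, "dz": 0, "turn": 0, "gripper": 0}
    - {"dx": 0, "dy": 0, "dz": 0, "turn": 0, "gripper": 0}
    - {"dx": 0, "dy": 0, "dz": 0, "turn": 0, "gripper": 0}
    - {"dx": 0, "dy": 0, "dz": 0, "turn": 0, "gripper": 0}
  grip_force: 20

```text
t: 10.25
ee_pos: [0.5392, -0.0173, 0.0094]
orientation: [-3.142, 0.001, 2.931]
wrist_force: [-0.8, -1.2, 4.1]
opening: 0.05
```

```bash
python3 - <<'E'
from h import *
for i in range(2): snap('top');plan(.4713,.2770,.13,.267+np.pi)
E
```

```text
t 10.30 pose [ 0.5392 -0.0173  0.0094] 2.9309 -> d [ 12.8   27.36 -12.06] turn -0.478 q6 -1.6 F [-0.5 -0.2  5.4]
t 10.35 pose [ 0.5392 -0.0173  0.0094] 2.9308 -> d [ 12.8   27.36 -12.06] turn -0.478 q6 -1.6 F [-0.6 -0.1  5.9]
```

Call:
carry_out:
  steps:
    - {"dx": 0, "dy": 0, "dz": -4, "turn": 0, "gripper": 0}
    - {"dx": 0, "dy": 0, "dz": -8, "turn": 0, "gripper": 0}
    - {"dx": 0, "dy": 2, "dz": -12, "turn": 0, "gripper": 0}
    - {"dx": 2, "dy": 6, "dz": -13, "turn": -0.12, "gripper": 0}
    - {"dx": 4, "dy": 10, "dz": -13, "turn": -0.24, "gripper": 0}
    - {"dx": 6, "dy": 14, "dz": -13, "turn": -0.36, "gripper": 0}
    - {"dx": 8, "dy": 18, "dz": -13, "turn": -0.478, "gripper": 0}
    - {"dx": 10, "dy": 22, "dz": -13, "turn": -0.478, "gripper": 0}

```text
t: 11.15
ee_pos: [0.4861, 0.2204, 0.1385]
orientation: [3.141, -0.001, -2.873]
wrist_force: [0.5, 0.7, -1.1]
opening: 0.0495
```

```bash
python3 - <<'E'
from h import *
for i in range(2): snap('top')
plan(.4713,.2770,.11,.267+np.pi)
E
```

```text
t 11.25 pose [0.4844 0.2234 0.1384] -2.8684 -> d [-0.19  5.51  2.84] turn 0.006 q6 -1.62 F [-0.1 -1.1 -0.8]
```

Call:
carry_out:
  steps:
    - {"dx": -0.2, "dy": 2.5, "dz": 0, "turn": 0.006, "gripper": 0}
    - {"dx": -0.2, "dy": 5, "dz": 0, "turn": 0.006, "gripper": 0}
    - {"dx": -0.2, "dy": 5.5, "dz": 1, "turn": 0.006, "gripper": 0}
    - {"dx": -0.2, "dy": 5.5, "dz": 2.8, "turn": 0.006, "gripper": 0}
    - {"dx": -0.2, "dy": 5.5, "dz": 2.8, "turn": 0.006, "gripper": 0}
    - {"dx": -0.2, "dy": 5.5, "dz": 2.8, "turn": 0.006, "gripper": 0}

```text
t: 11.85
ee_pos: [0.4743, 0.2714, 0.1102]
orientation: [-3.141, -0.002, -2.881]
wrist_force: [0.4, -0.1, -1.1]
opening: 0.0496
```

```bash
python3 - <<'E'
from h import *
for i in range(4): snap('top')
s=snap('side','s7.png')
plan(.4713,.2770,.0654,.267+np.pi)
snap('top');plan(.4713,.2770,.0654,.267+np.pi)
E
```

```text
t 12.10 pose [0.4752 0.2722 0.1116] -2.881 -> d [0.25 0.57 4.62] turn -0.006 q6 -1.52 F [ 0.4  0.3 -0.9]
t 12.15 pose [0.4752 0.2722 0.1116] -2.8809 -> d [0.25 0.56 4.62] turn -0.006 q6 -1.52 F [-0.3  0.2 -1.2]
```

Call:
carry_out:
  steps:
    - {"dx": 0.25, "dy": 0.56, "dz": 1, "turn": -0.006, "gripper": 0}
    - {"dx": 0.25, "dy": 0.56, "dz": 2, "turn": -0.006, "gripper": 0}
    - {"dx": 0.25, "dy": 0.56, "dz": 3, "turn": -0.006, "gripper": 0}
    - {"dx": 0.25, "dy": 0.56, "dz": 3, "turn": -0.006, "gripper": 0}
    - {"dx": 0.25, "dy": 0.56, "dz": 3, "turn": -0.006, "gripper": 0}

```text
t: 12.65
ee_pos: [0.4705, 0.2771, 0.0803]
orientation: [-3.141, -0.001, -2.874]
wrist_force: [-0.9, -0.6, -0.5]
opening: 0.0498
```

```bash
python3 - <<'E'
from h import *
for i in range(5): snap('top')
s=snap('side','s8.png')
plan(.4713,.2770,.0654,.267+np.pi)
cv2.imwrite('pics/s8c.png',cv2.resize(s['color'][125:195,165:270],None,fx=7,fy=7,interpolation=cv2.INTER_CUBIC))
E
```

```text
t 12.95 pose [0.4711 0.2773 0.0813] -2.8744 -> d [-0.02 -0.03  1.59] turn 0.0 q6 -1.51 F [ 0.6 -0.5 -0.3]
```

View pics/s8c.png

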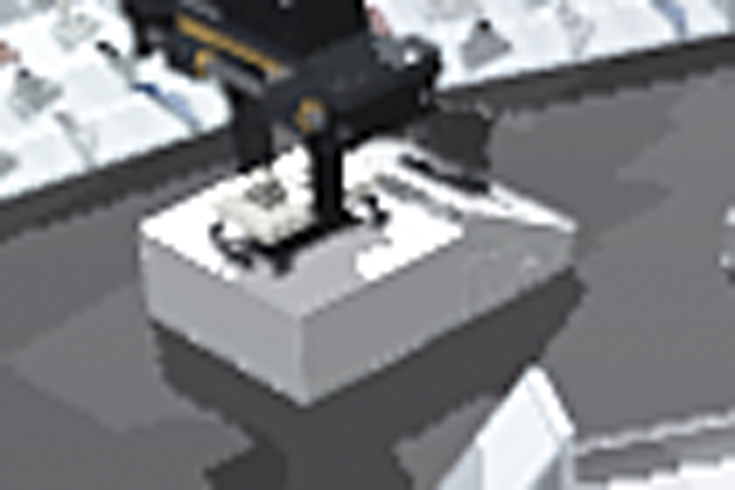

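The crop shows the pack, slots up, held just above the bed and inside the corner stops at (235,245) and (375,205). Views used: 10. I'll lower it.

Call:
carry_out:
  steps:
    - {"dx": 0, "dy": 0, "dz": 0.4, "turn": 0, "gripper": 0}
    - {"dx": 0, "dy": 0, "dz": 0.7, "turn": 0, "gripper": 0}
    - {"dx": 0, "dy": 0, "dz": 1.0, "turn": 0, "gripper": 0}
    - {"dx": 0, "dy": 0, "dz": 1.2, "turn": 0, "gripper": 0}
    - {"dx": 0, "dy": 0, "dz": 1.2, "turn": 0, "gripper": 0}

```text
t: 13.45
ee_pos: [0.4705, 0.2771, 0.0686]
orientation: [-3.142, -0.001, -2.874]
wrist_force: [-0.1, 0.0, -0.9]
opening: 0.0499
```

Call:
carry_out:
  steps:
    - {"dx": 0, "dy": 0, "dz": 0.1, "turn": 0, "gripper": 0}
    - {"dx": 0, "dy": 0, "dz": 0.2, "turn": 0, "gripper": 0}
    - {"dx": 0, "dy": 0, "dz": 0.3, "turn": 0, "gripper": 0}
    - {"dx": 0, "dy": 0, "dz": 0.3, "turn": 0, "gripper": 0}

```text
t: 13.85
ee_pos: [0.4708, 0.2772, 0.0659]
orientation: [-3.142, -0.0, -2.874]
wrist_force: [0.1, 0.9, -1.1]
opening: 0.0494
```

Call:
carry_out:
  steps:
    - {"dx": 0, "dy": 0, "dz": 0.05, "turn": 0, "gripper": 0}
    - {"dx": 0, "dy": 0, "dz": 0.1, "turn": 0, "gripper": 0}
    - {"dx": 0, "dy": 0, "dz": 0.1, "turn": 0, "gripper": 0}
    - {"dx": 0, "dy": 0, "dz": 0.1, "turn": 0, "gripper": 0}

```text
t: 14.25
ee_pos: [0.4708, 0.2772, 0.0653]
orientation: [-3.142, 0.0, -2.874]
wrist_force: [-0.7, -0.4, 3.7]
opening: 0.0498
```

Call:
carry_out:
  steps:
    - {"dx": 0, "dy": 0, "dz": 0, "turn": 0, "gripper": 0.8}
    - {"dx": 0, "dy": 0, "dz": 0, "turn": 0, "gripper": 0.8}
    - {"dx": 0, "dy": 0, "dz": 0, "turn": 0, "gripper": 0.8}
    - {"dx": 0, "dy": 0, "dz": 0, "turn": 0, "gripper": 0.8}
    - {"dx": 0, "dy": 0, "dz": 0, "turn": 0, "gripper": 0.8}
    - {"dx": 0, "dy": 0, "dz": -3, "turn": 0, "gripper": 0.8}
    - {"dx": 0, "dy": 0, "dz": -7, "turn": 0, "gripper": 0.8}
    - {"dx": 0, "dy": 0, "dz": -10, "turn": 0, "gripper": 0.8}

```text
t: 15.05
ee_pos: [0.4711, 0.2773, 0.1666]
orientation: [3.142, 0.001, -2.874]
wrist_force: [1.8, 0.1, 0.3]
opening: 0.07
```

```bash
python3 - <<'E'
from h import *
for i in range(3): snap('top')
s=snap('side','s9.png'); plan(.4713,.2770,.0654,.267+np.pi)
s6=cv2.imread('pics/s6.png')
def cr(i): return cv2.resize(i[125:175,165:260],None,fx=8,fy=6,interpolation=cv2.INTER_CUBIC)
cv2.imwrite('pics/s9c.png',np.vstack([cr(s['color']),cr(s6)]))
E
```

```text
t 15.25 pose [0.4709 0.2773 0.1655] -2.8744 -> d [-0.03 -0.03 10.01] turn 0.0 q6 -1.51 F [-0.4 -0.3 -0.4]
```

View pics/s9c.png

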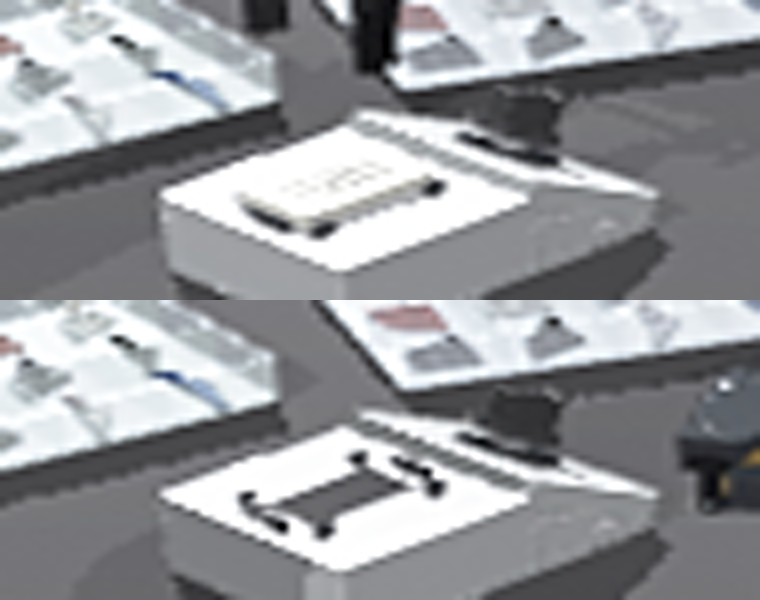

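The seated pack (top) compares well with the empty bed (bottom): it lies flat inside the stops, slots up. The knob's bar top is near (532,95) and its disc near (510,149). Views used: 11. Next I'll measure the knob numerically.

```bash
python3 - <<'E'
from h import *
c=snap('top');s=snap('side')
for f,(v0,v1,u0,u1) in(('t6',(173,200,122,147)),('s9',(136,156,218,242))):
    g=cv2.cvtColor(cv2.imread('pics/%s.png'%f),cv2.COLOR_BGR2GRAY)[v0:v1,u0:u1]
    print(f,'cols',u0,'..');print('\n'.join('%d '%(v0+i)+' '.join('%3d'%x for x in r) for i,r in enumerate(g)))
ps=.267;X=np.array([np.cos(ps),np.sin(ps),0]);Y=np.array([-np.sin(ps),np.cos(ps),0]);Z=np.array([0,0,1.])
A=.5*X+.866*Z; D=.866*X-.5*Z
for cam,bed in((c,[.4705,.276,.06]),(s,[.472,.278,.06])):
    foot=np.array(bed)+.11*X-.012*Z
    P=lambda h,x=0,y=0:proj(cam,foot+h*A+x*D+y*Y).round(1).tolist()
    for h in(.005,.01,.015): print('disc',h,'lo',P(h,.024),'hi',P(h,-.024),'+y',P(h,0,.024),'-y',P(h,0,-.024))
    for h in(.03,.035,.04,.045): print('bartop',h,'lo',P(h,.021),'c',P(h),'hi',P(h,-.021))
E
```

```text
t6 cols 122 ..
173  95  93  93  93  93  93  92  92  92  92  92  93  92  94  92  93  93  93  92  91  93  92  92  92  92
174  93  93  91  92  92  93  93  93  93  93  93  93  92  92  93  93  92  93  92  93  92  92  92  93  94
175  93  92  92  92  92  95 105 105  93  90  91  92  94  93  93  93  93  93  92  94  94  96 105 113 122
176  91  92  92  92  93 104 137 143 105  83  88  92  93  93  93  92  94  95 101 108 119 126 144 165 182
177  93  92  92  92  94 110 157 177 120  73  81  91  94  94 100 108 119 123 135 153 178 184 194 208 219
178  92  93  92  93  93 106 152 183 124  65  72  96 117 124 135 153 176 181 189 199 217 218 220 222 224
179  93  92  93  93  94  98 127 152 109  61  67 115 162 170 178 194 215 218 218 221 223 223 223 224 224
180  94  94  97 103 108 101  98 105  85  61  63 113 162 168 175 194 216 222 223 223 224 224 223 224 224
181 108 119 127 144 150 126  94  83  77  64  55  83 107 113 124 151 186 214 222 223 223 222 222 223 222
182 154 177 184 190 185 141  96  81  77  66  49  53  60  62  72  92 134 181 210 217 218 213 208 215 213
183 199 217 218 209 180 128  89  79  78  69  
[... 4057 characters left out ...]
 0.035 lo [129.6, 177.9] c [130.0, 182.6] hi [130.3, 187.5]
bartop 0.04 lo [129.1, 176.8] c [129.4, 181.5] hi [129.7, 186.4]
bartop 0.045 lo [128.5, 175.7] c [128.8, 180.4] hi [129.2, 185.3]
disc 0.005 lo [232.1, 149.4] hi [224.3, 147.9] +y [224.3, 146.7] -y [232.2, 150.6]
disc 0.01 lo [232.4, 148.2] hi [224.7, 146.8] +y [224.7, 145.6] -y [232.6, 149.5]
disc 0.015 lo [232.8, 147.1] hi [225.1, 145.6] +y [225.1, 144.4] -y [233.0, 148.3]
bartop 0.03 lo [233.5, 143.6] c [230.2, 142.9] hi [226.7, 142.3]
bartop 0.035 lo [233.9, 142.5] c [230.6, 141.8] hi [227.1, 141.1]
bartop 0.04 lo [234.3, 141.3] c [231.0, 140.6] hi [227.5, 139.9]
bartop 0.045 lo [234.7, 140.2] c [231.4, 139.5] hi [227.9, 138.8]
```

Call:
carry_out:
  steps:
    - {"dx": -4, "dy": 0, "dz": 0, "turn": 0, "gripper": 0.45}
    - {"dx": -8, "dy": 0, "dz": 0, "turn": 0, "gripper": 0.45}
    - {"dx": -11, "dy": 0, "dz": 0, "turn": 0, "gripper": 0.45}
    - {"dx": -12.7, "dy": 0, "dz": 2, "turn": 0, "gripper": 0.45}
    - {"dx": -12.7, "dy": 0, "dz": 4.5, "turn": 0, "gripper": 0.45}
    - {"dx": -12.7, "dy": 0, "dz": 4.5, "turn": 0, "gripper": 0.45}
    - {"dx": -12.7, "dy": 0, "dz": 4.5, "turn": 0, "gripper": 0.45}

```text
t: 16.05
ee_pos: [0.5918, 0.3102, 0.118]
orientation: [-3.141, -0.005, -2.874]
wrist_force: [0.5, 0.4, 0.9]
opening: 0.0395
```

```bash
python3 - <<'E'
from h import *
for i in range(5): snap('top')
plan(.5933,.3104,.0696,.267+np.pi)
c=snap('top');s=snap('side')
# least squares triangulation of the white mark (top, side pixels)
def lines(cam,uv):
    R,t=np.array(cam['R']),np.array(cam['t']); d=R.T@np.linalg.solve(cam['camera_matrix'],[*uv,1.]); d/=np.linalg.norm(d); return np.eye(3)-np.outer(d,d),-R.T@t
M=[lines(c,(128.6,177.6)),lines(s,(233.5,140.3))]
m=np.linalg.lstsq(np.vstack([a for a,_ in M]),np.hstack([a@o for a,o in M]),rcond=None)[0]
ps=.267;X=np.array([np.cos(ps),np.sin(ps),0]);Y=np.array([-np.sin(ps),np.cos(ps),0]);Z=np.array([0,0,1.])
r=m-np.array([.5774,.3060,.048]);print('mark',m,'axis h',r@(.5*X+.866*Z),'down',r@(.866*X-.5*Z),'y',r@Y)
E
```

```text
t 16.30 pose [0.5937 0.311  0.1214] -2.8742 -> d [ 0.06 -0.04  5.18] turn 0.0 q6 -1.52 F [ 0.3 -0.5  0.4]
mark [0.60940161 0.31405329 0.07991105] axis h 0.044131194637459195 down 0.012615945965288103 y -0.0006753383377622801
```

Call:
carry_out:
  steps:
    - {"dx": 0, "dy": 0, "dz": 2, "turn": 0, "gripper": 0.45}
    - {"dx": 0, "dy": 0, "dz": 3.5, "turn": 0, "gripper": 0.45}
    - {"dx": 0, "dy": 0, "dz": 4.5, "turn": 0, "gripper": 0.45}
    - {"dx": 0, "dy": 0, "dz": 5.05, "turn": 0, "gripper": 0.45}
    - {"dx": 0, "dy": 0, "dz": 5.05, "turn": 0, "gripper": 0.45}
    - {"dx": 0, "dy": 0, "dz": 5.05, "turn": 0, "gripper": 0.45}

```text
t: 17.0
ee_pos: [0.5936, 0.3108, 0.0697]
orientation: [3.142, 0.0, -2.874]
wrist_force: [-0.3, 0.6, 0.3]
opening: 0.0391
```

Call:
carry_out:
  steps:
    - {"dx": 0, "dy": 0, "dz": 0, "turn": 0, "gripper": 0}
    - {"dx": 0, "dy": 0, "dz": 0, "turn": 0, "gripper": 0}
    - {"dx": 0, "dy": 0, "dz": 0, "turn": 0, "gripper": 0}
    - {"dx": 0, "dy": 0, "dz": 0, "turn": 0, "gripper": 0}
    - {"dx": 0, "dy": 0, "dz": 0, "turn": 0, "gripper": 0}
    - {"dx": 0, "dy": 0, "dz": 0, "turn": 0, "gripper": 0}
  grip_force: 30

```text
t: 17.6
ee_pos: [0.5942, 0.3081, 0.07]
orientation: [-3.137, -0.0, -2.873]
wrist_force: [0.6, -6.9, 2.9]
opening: 0.0139
```

Call:
carry_out:
  steps:
    - {"dx": 0, "dy": -0.3, "dz": 0, "turn": 0, "gripper": 0}
    - {"dx": 0, "dy": -0.3, "dz": 0, "turn": 0, "gripper": 0}
    - {"dx": 0.1, "dy": -0.3, "dz": 0.17, "turn": 0, "gripper": 0}
    - {"dx": 0.2, "dy": -0.3, "dz": 0.35, "turn": 0, "gripper": 0}
    - {"dx": 0.3, "dy": -0.3, "dz": 0.52, "turn": 0, "gripper": 0}
    - {"dx": 0.35, "dy": -0.3, "dz": 0.61, "turn": 0, "gripper": 0}
    - {"dx": 0.35, "dy": -0.3, "dz": 0.61, "turn": 0, "gripper": 0}

```text
t: 18.3
ee_pos: [0.5911, 0.3071, 0.0643]
orientation: [-3.141, 0.001, -2.874]
wrist_force: [-1.0, -0.7, 7.6]
opening: 0.0134
```

Call:
carry_out:
  steps:
    - {"dx": 0.05, "dy": 0, "dz": 0.08, "turn": 0, "gripper": 0}
    - {"dx": 0.05, "dy": 0, "dz": 0.08, "turn": 0.1, "gripper": 0}
    - {"dx": 0.05, "dy": 0, "dz": 0.08, "turn": 0.2, "gripper": 0}
    - {"dx": 0.05, "dy": 0, "dz": 0.08, "turn": 0.3, "gripper": 0}
    - {"dx": 0.05, "dy": 0, "dz": 0.08, "turn": 0.4, "gripper": 0}
    - {"dx": 0.05, "dy": 0, "dz": 0.08, "turn": 0.5, "gripper": 0}
    - {"dx": 0.05, "dy": 0, "dz": 0.08, "turn": 0.5, "gripper": 0}

```text
t: 19.0
ee_pos: [0.5915, 0.3062, 0.0641]
orientation: [-3.14, 0.004, 2.911]
wrist_force: [0.2, -1.3, 8.3]
opening: 0.0162
```

```bash
python3 - <<'E'
from h import *
snap('top');o=ctrl.get_obs();print(o['torque'],o['opening']);plan(.5911,.3071,.0635,-2.874)
E
```

```text
[-0.85892564  0.02754708  0.28446202] 0.01611762797424613
t 19.05 pose [0.5915 0.3062 0.0641] 2.9118 -> d [0.05 0.08 0.06] turn -0.497 q6 -1.03 F [-0.3 -1.9  9.4]
```

Call:
carry_out:
  steps:
    - {"dx": 0, "dy": 0, "dz": 0.02, "turn": 0.1, "gripper": 0}
    - {"dx": 0, "dy": 0, "dz": 0.04, "turn": 0.2, "gripper": 0}
    - {"dx": 0, "dy": 0, "dz": 0.05, "turn": 0.3, "gripper": 0}
    - {"dx": 0, "dy": 0, "dz": 0.05, "turn": 0.4, "gripper": 0}
    - {"dx": 0, "dy": 0, "dz": 0.05, "turn": 0.5, "gripper": 0}
    - {"dx": 0, "dy": 0, "dz": 0.05, "turn": 0.55, "gripper": 0}
    - {"dx": 0, "dy": 0, "dz": 0.05, "turn": 0.55, "gripper": 0}

```text
t: 19.75
ee_pos: [0.592, 0.3049, 0.065]
orientation: [-3.141, 0.006, 2.361]
wrist_force: [-0.2, -5.3, 16.3]
opening: 0.0191
```

```bash
python3 - <<'E'
from h import *
c=snap('side');o=ctrl.get_obs();print(o['torque'],o['opening']);plan(.5911,.3071,.0635,-2.874-1.05)
g=cv2.cvtColor(c['color'],cv2.COLOR_BGR2GRAY)[134:156,218:242]
print('\n'.join('%d '%(134+i)+' '.join('%3d'%x for x in r) for i,r in enumerate(g)))
E
```

```text
[-1.53293417  0.32493677  0.2153712 ] 0.018645766089912395
t 19.80 pose [0.5921 0.3049 0.065 ] 2.3619 -> d [0.22 0.09 0.15] turn 0.003 q6 -0.48 F [-0.6 -6.1 14.9]
134  26  26  25  28  31  31  34  35  39  39  42  44  44  33  47  76  81  80 203 250 245 233 233 218
135  26  28  28  27  29  28  27  27  27  27  26  27  26  24  31  29  70 138 197 200 176 113  99  82
136  28  29  28  27  28  29  28  28  28  28  26  33  33  27  22  26  56 105  91  61  57  61  64  66
137  28  28  29  29  28  30  30  30  30  29  27  52  75  45  23  27  41  67  71  71  71  71  72  73
138  25  26  27  29  27  28  28  29  28  29  26  51  90  57  26  34  44  72  75  73  74  74  74  73
139  38  37  38  35  30  29  28  26  26  28  29  27  30  27  31  35  44  72  75  72  71  71  71  69
140  59  58  59  54  47  48  48  47  43  31  26  27  26  27  39  38  39  69  70  90  73  87  92  92
141  62  63  64  64  64  63  68  75  66  34  22  25  22  24  30  33  28  85  92 122 100 120 128 127
142  60  60  60  59  63  63  72  79  65  31  21  25  24  20  38  58  73 129 131 125 124 123 122 122
143  45  48  56  58  64  90  92  82  
[... 562 characters left out ...]

149 169 215 253 253 255 197 144  74  44  61  66  65  67  63  53  43  82 117 120 121 116 117 108 105
150 170 171 168 216 255 255 255 200 144  98  60  47  53  54  50  41  91 115 111 111 105 104 105 107
151 226 185 171 173 170 218 255 255 255 206 184 115  65  53  36  28  67 178 152 102  94 102 104 106
152 255 240 185 167 171 172 169 217 255 252 255 178 122 112 102  95  95 219 232 197 148 101  94 100
153 255 255 244 237 192 165 168 170 170 223 190 168 166 161 163 164 160 114 218 255 245 197 166 124
154 171 244 255 255 253 236 229 186 170 173 178 194 184 175 160 159 159 156 144 232 247 247 252 223
155 132  61 145 255 255 255 255 250 191 169 173 177 182 201 164 156 156 155 146 146 143 141 234 249
```

Call:
carry_out:
  steps:
    - {"dx": -0.03, "dy": 0.05, "dz": -0.1, "turn": 0, "gripper": 0}
    - {"dx": -0.03, "dy": 0.05, "dz": -0.1, "turn": 0, "gripper": 0.5}
    - {"dx": -0.03, "dy": 0.05, "dz": -0.1, "turn": 0, "gripper": 0.5}
    - {"dx": -0.03, "dy": 0.05, "dz": -0.1, "turn": 0, "gripper": 0.5}
    - {"dx": -0.03, "dy": 0.05, "dz": -0.1, "turn": 0, "gripper": 0.5}
    - {"dx": -0.03, "dy": 0.05, "dz": -2, "turn": 0, "gripper": 0.5}
    - {"dx": -0.03, "dy": 0.05, "dz": -6, "turn": 0, "gripper": 0.5}
    - {"dx": -0.03, "dy": 0.05, "dz": -10, "turn": 0, "gripper": 0.5}

```text
t: 20.6
ee_pos: [0.5898, 0.3068, 0.1615]
orientation: [-3.139, -0.001, 2.359]
wrist_force: [0.6, 0.3, -0.8]
opening: 0.0435
```

```bash
python3 - <<'E'
from h import *
for i in range(4): snap('top')
plan(.45,-.2,.25,2.361)
E
```

```text
t 20.80 pose [0.591  0.3073 0.1628] 2.3592 -> d [-25.76 -45.92  -8.72] turn -0.002 q6 -0.48 F [-0.1  0.3 -0.6]
```

Call:
carry_out:
  steps:
    - {"dx": 0, "dy": 0, "dz": -5, "turn": 0, "gripper": 0.5}
    - {"dx": -2, "dy": -4, "dz": -9, "turn": 0, "gripper": 0.5}
    - {"dx": -4.5, "dy": -8, "dz": -9, "turn": 0, "gripper": 0.5}
    - {"dx": -7, "dy": -12.2, "dz": -9, "turn": 0, "gripper": 0.5}
    - {"dx": -9, "dy": -16, "dz": -9, "turn": 0, "gripper": 0.5}
    - {"dx": -11, "dy": -20, "dz": -9, "turn": 0, "gripper": 0.5}
    - {"dx": -13.5, "dy": -24, "dz": -9, "turn": 0, "gripper": 0.5}
    - {"dx": -15.5, "dy": -28, "dz": -9, "turn": 0, "gripper": 0.5}

```text
t: 21.6
ee_pos: [0.5015, -0.0025, 0.2501]
orientation: [-3.139, -0.003, 2.359]
wrist_force: [0.0, -1.0, 0.6]
opening: 0.0434
```

```bash
python3 - <<'E'
from h import *
for i in range(4): snap('top')
c=snap('top','t10.png');s=snap('side','s10.png')
a=cv2.resize(c['color'][165:245,110:175],None,fx=6,fy=6,interpolation=cv2.INTER_CUBIC)
b=cv2.resize(s['color'][125:195,178:245],None,fx=6,fy=6,interpolation=cv2.INTER_CUBIC)
b=cv2.copyMakeBorder(b,0,60,0,0,cv2.BORDER_CONSTANT); print(a.shape,b.shape)
cv2.imwrite('pics/f10.png',np.hstack([a,b]))
plan(.45,-.2,.25,2.361)
E
```

```text
(480, 390, 3) (480, 402, 3)
t 21.90 pose [5.029e-01 1.000e-04 2.511e-01] 2.3595 -> d [-10.35 -17.92   0.11] turn -0.001 q6 -1.01 F [0.6 1.1 0.5]
```

View pics/f10.png

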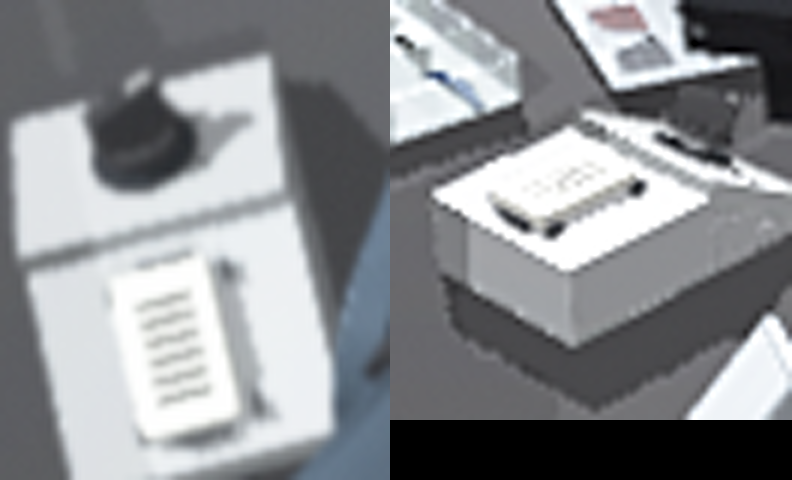

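The final view shows the pack slots-up in the bed, and the knob bar turned with its white mark now near (138,78), to the right of its former place. I'll measure the mark numerically to get the angle and the push depth.

```bash
python3 - <<'E'
from h import *
c=snap('top');s=snap('side')
for f,(v0,v1,u0,u1) in(('t10',(173,190,124,145)),('s10',(134,152,222,242))):
    g=cv2.cvtColor(cv2.imread('pics/%s.png'%f),cv2.COLOR_BGR2GRAY)[v0:v1,u0:u1]
    print(f,'cols',u0);print('\n'.join('%d '%(v0+i)+' '.join('%3d'%x for x in r) for i,r in enumerate(g)))
ps=.267;X=np.array([np.cos(ps),np.sin(ps),0]);Y=np.array([-np.sin(ps),np.cos(ps),0]);Z=np.array([0,0,1.])
A=.5*X+.866*Z; D=.866*X-.5*Z
m0=np.array([.6094,.3141,.0799])
r=.0126; o=m0-r*D
for p in(0,.005):
  for th in(0,.8,.95,1.05,1.15,1.3):
    m=o+r*(np.cos(th)*D-np.sin(th)*Y)-p*A; e=o+.021*(np.cos(th)*D-np.sin(th)*Y)-p*A
    print(p,th,'mark top',proj(c,m).round(1),'side',proj(s,m).round(1),'barend top',proj(c,e).round(1),'side',proj(s,e).round(1))
E
```

```text
t10 cols 124
173  96  95  95  96  96  94  96  95  96  95  95  95  97  97  96  96  97  97  96  95  95
174  96  96  95  95  95  96  95  95  95  95  95  96  94  95  96  94  95  95  96  95  96
175  96  95  95  96  95  95  95  95  95  97  99  96  96  95  95  95  96  97  98 100 109
176  95  95  94  95  95  94  95  97 105 120 121 103  95  96  97  99 104 112 125 134 153
177  95  95  96  95  96  95  99 114 139 161 148 109  97 109 124 129 142 163 190 195 207
178  95  94  96  95  95  96 110 149 167 166 140  99 104 150 183 193 200 213 226 228 229
179  94  96  96  92  92  93 116 160 156 123  95  75 112 185 221 227 228 230 232 233 232
180  97  98  97  92  88  88 104 131 112  80  62  61 104 179 221 229 231 232 233 233 233
181 111 106 105  93  86  84  85  88  73  61  57  56  79 136 189 220 229 232 232 232 232
182 140 110 101  90  83  80  71  63  57  55  55  55  59  87 137 187 218 225 226 223 223
183 142 100  89  83  76  68  60  56  55  53  54  53  53  60  85 131 170 188 191 189 202
184 125  89  81  73  65  58  54  55  53  54  54  54  52  54  60  75 101 124 136 150 173
185 130  86  71  61  56  55  54
[... 2363 characters left out ...]
134.8 176.8] side [235.9 141.7]
0 1.3 mark top [132.7 178.5] side [233.9 141. ] barend top [135.2 177.4] side [235.6 141.7]
0.005 0 mark top [129.2 178.6] side [233.  141.5] barend top [129.1 176.7] side [234.3 141.7]
0.005 0.8 mark top [132.1 178.7] side [233.9 142.1] barend top [134.  176.9] side [235.8 142.7]
0.005 0.95 mark top [132.5 178.9] side [233.9 142.1] barend top [134.6 177.2] side [235.8 142.8]
0.005 1.05 mark top [132.8 179.1] side [233.8 142.1] barend top [135.  177.5] side [235.7 142.8]
0.005 1.15 mark top [133.  179.3] side [233.7 142.1] barend top [135.4 177.9] side [235.5 142.9]
0.005 1.3 mark top [133.2 179.6] side [233.5 142.1] barend top [135.8 178.5] side [235.2 142.9]
```

The mark is at (132.3,178.2) in the top view and (234.6,140.9) in the side view. Both match the knob at 1.05 rad and fully out; if it were still 5 mm in, the side row would be 142.1.

```bash
python3 -c "
from h import *
print(ctrl.hand_in())"
```

```text
the job is handed in; nothing more can be done
None
```

The job is done and handed in at about 22 s of the 67 s allowed. It gave no verdict.

- **Pack:** I dropped it level over the ramp edge and it tipped by itself to slots-up in the tray. I then picked it up and lowered it into the charger's bed. The wrist force rose to 3.7 N at the expected seated height before I let go. The last pictures show it flat inside the stops with its slots up.
- **Knob:** I gripped the bar, pushed it in about 6.5 mm, turned it clockwise 1.05 rad and let it go. In both views its white mark sits within about half a pixel of where it should be for 1.05 rad and fully out. If the knob were still pushed in, the mark would be about 1 pixel lower.
- **What disagreed:**
  - The two cameras differ by about 2 mm, so I averaged them.
  - The bar stood about 3 mm to one side of my estimate, and I re-centred before pushing.
  - The upward force reached about 16 N while the knob was held in and turned.
- **Bystanders:** I never moved near the hub, motor or wheel on purpose, but I made no separate final check of their positions.

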